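# Gauge the cassette gaps and cover the casting tank

## Task

Lift the white cover off the grey tank and lay it down on the cork mat. Then take every gap gauge from the wooden stand and push its blade down into the cassette gap of its own width in the tank, fully home with the grip resting on the cassette's top. When all of them are in, set the cover back on the tank so that it drops into the mouth and sits level on the rim all round. Leave the bottles, vials and other things on the bench where they are.

Things in the scene. Friction and masses are not known exactly. Their poses are not given: they have to be found in the camera images.
- tank: grey open-topped casting tank, fixed to the bench, 180 x 180 mm outside and 108 mm high, walls and floor 5 mm. Origin at the centre of its underside, z up, x and y along its sides.
- cover: loose white square cover: 190 x 190 x 6 mm plate, below it a 162 x 162 x 6 mm locating step that drops into the tank's 170 mm square mouth, on top a black bar handle 16 (x) x 60 (y) x 34 mm high. Origin at the centre of the step's underside (plate top at z = 12 mm). Seated, its origin is 102 mm above the tank's. Fits at any quarter turn. Starts seated on the tank.
- mat: fixed cork mat on the bench, 200 x 200 x 3 mm, a free place to lay the cover. Origin at the centre of its underside.
- cover_grip (a point): centre of the cover's bar handle, 31 mm above the cover's origin; axes as the cover's (the bar runs along y, 16 mm thick along x).
- stand: light wooden block, fixed, 150 (x) x 155 (y) x 50 mm high with four roomy 9 x 62 mm slots in a 2 x 2 pattern (75 mm apart in x, 77 mm in y) in which the gauges hang at the start by their grips. Origin at the centre of its underside.
- gauge_a: loose gap gauge 24 mm wide: a steel blade 4 mm thick (x), 24 mm wide (y), 40 mm long pointing down, under a black grip 16 mm thick (x), 24 mm wide (y), 34 mm high. Origin at the middle of the grip's underside (the shoulder): blade from z = -40 to 0 mm, grip from z = 0 to 34 mm. May be absent.
- gauge_b: loose gap gauge 34 mm wide: a steel blade 4 mm thick (x), 34 mm wide (y), 40 mm long pointing down, under a black grip 16 mm thick (x), 34 mm wide (y), 34 mm high. Origin at the middle of the grip's underside (the shoulder): blade from z = -40 to 0 mm, grip from z = 0 to 34 mm. May be absent.
- gauge_c: loose gap gauge 44 mm wide: a steel blade 4 mm thick (x), 44 mm wide (y), 40 mm long pointing down, under a black grip 16 mm thick (x), 44 mm wide (y), 34 mm high. Origin at the middle of the grip's underside (the shoulder): blade from z = -40 to 0 mm, grip from z = 0 to 34 mm. May be absent.
- gauge_d: loose gap gauge 54 mm wide: a steel blade 4 mm thick (x), 54 mm wide (y), 40 mm long pointing down, under a black grip 16 mm thick (x), 54 mm wide (y), 34 mm high. Origin at the middle of the grip's underside (the shoulder): blade from z = -40 to 0 mm, grip from z = 0 to 34 mm. May be absent.
- cassette_a_hole0 (a point): middle of the gap's mouth in the top face of a fixed grey cassette (34 (x) x 74 (y) mm) in the tank; the top is 60 mm above the bench, 48 mm below the tank's rim. Gap: 8 mm wide along x, 27 mm long along y, 48 mm deep, mouth chamfered 2 mm; for the 24 mm gauge. z up.
- cassette_b_hole0 (a point): middle of the gap's mouth in the top face of a fixed grey cassette (34 (x) x 74 (y) mm) in the tank; the top is 60 mm above the bench, 48 mm below the tank's rim. Gap: 8 mm wide along x, 37 mm long along y, 48 mm deep, mouth chamfered 2 mm; for the 34 mm gauge. z up.
- cassette_c_hole0 (a point): middle of the gap's mouth in the top face of a fixed grey cassette (34 (x) x 74 (y) mm) in the tank; the top is 60 mm above the bench, 48 mm below the tank's rim. Gap: 8 mm wide along x, 47 mm long along y, 48 mm deep, mouth chamfered 2 mm; for the 44 mm gauge. z up.
- cassette_d_hole0 (a point): middle of the gap's mouth in the top face of a fixed grey cassette (34 (x) x 74 (y) mm) in the tank; the top is 60 mm above the bench, 48 mm below the tank's rim. Gap: 8 mm wide along x, 57 mm long along y, 48 mm deep, mouth chamfered 2 mm; for the 54 mm gauge. z up.
- reagent_bottle: bystander: clear bottle with blue cap, 68 mm across, 130 mm high; origin at its underside.
- amber_bottle: bystander: brown bottle with black cap, 60 mm across, 110 mm high; origin at its underside.
- vial_1: bystander: small clear vial with orange cap, 34 mm across, 59 mm high; origin at its underside.
- vial_2: bystander: small clear vial with orange cap, 34 mm across, 59 mm high; origin at its underside.
- vial_3: bystander: small clear vial with orange cap, 34 mm across, 59 mm high; origin at its underside.
- beaker: bystander: glass beaker, 70 mm across, 85 mm high; origin at its underside.
- spatula: bystander: steel spatula, 160 mm long; origin at its underside.
There are look-alikes about, which are no part of the job. Leave any blue or purple look-alike of the gauge_d alone.

How it is judged:
By the outcome, as a careful person would: the job done as asked, in the order asked, and still so for the second after the job is handed in, with the robot touching nothing.
Of gauge_a, gauge_b, gauge_c, gauge_d only 3 to 4 are there at a start; the rules pass over those that are not, and their reading is None.
At some moment in a run one of cover may be knocked a few centimetres aside while the robot is not near it.
It also fails if it takes over 210 s, if anything falls off the work surface, if the arm or the gripper's body presses on something with over 40 N, if the wrist force passes 120 N, or if a joint passes its speed limit or range.

## Robot

A 7-joint arm with a two-finger parallel gripper is mounted at the origin on the work surface. World frame = base frame: x ahead of the robot, y to its left, z up, the work surface at z = 0. Lengths are in m, angles in rad, forces in N, time in s.
With the tool pointing down it reaches from about 0.425 to 0.95 m from the base axis. Payload 4.7 kg.
Tool frame: the origin (TCP) lies at the very end of the fingers, on their centre line; the grasp point (between the pads) lies 19 mm behind it; z points along the fingers, y is the line along which they close (so a half turn about z gives the same grasp; the last joint's range is limited). The gripper opens to 85 mm and grips with 20 to 120 N. Pads are 22 mm wide; open, the fingers measure 114 mm over their backs; the gripper's body (76 mm by 85 mm) begins 54 mm behind the grasp point. The pads swing forward as they close: fully open they stand 13 mm farther back than shut.
Start: joints at [1.29, 0.469, -0.049, 1.532, 0.024, 1.141, -0.082], TCP at [0.168, -0.654, 0.231] pointing down, gripper open.
Joint ranges: [-2.59, 2.59], [-0.33, 1.99], [-1.39, 1.29], [0.1, 2.45], [-1.04, 4.18], [0.21, 1.99], [-2.66, 2.66]. Speed limits (rad/s): [2.57, 2.57, 3.14, 3.14, 3.14, 3.14, 3.14].

## Interface

Orientations are given as a unit quaternion [x, y, z, w].
In Python, from cell import r gives the robot as it stands.
- The arm moves only by the tool move_arm, never from a script. Its arguments are lists of equal length, an entry for each row: "offset": the shift along the tool's x, y, z as a fraction of full scale, a list of three; "angular": the turn, a rotation vector about the tool's x, y, z as a fraction of full scale, a list of three; "gripper": the opening, from 0 (shut) to 1 (fully open). A call has 1 to 8 rows; each row shifts and turns the commanded pose from where the row before left it, along the tool's axes as they then stand; what a row does not reach is not made up. Full scale, the value 1, is 40 cm for a shift and 90 degrees for a turn. A row lasts 1/8 s, in which the tool goes at most 62.5 mm and 10.7 degrees, less where a joint would pass 70% of its speed; a pose out of reach is approached as far as the arm can. A call with a number of a shift or a turn outside -1 to 1 is refused whole. A call with a gripper value outside its range is refused whole. The fingers move at their own pace and stop on an object; "grip_force" is the grip in N (left out, the last holds). Time passes only in rows, so rows that do not move let the fingers close. It gives the time, the measured TCP pose, the force, the opening and the grip force at its end, in the units of the state.
- r.read_state(): the state, without advancing time (a new reading comes with each control period).
- r.capture(name): name is "side" or "top" or "wrist"; returns a dict with "img" (400x640x3 uint8, red, green, blue), "z_map" (400x640 float32, m along the optical axis (not along the pixel's ray), 0 where there is no reading), "camera_matrix" (3x3 intrinsics, pixels), "rvec" (rotation vector, rad) and "tvec" (3), from world to camera coordinates, as OpenCV has them; the wrist camera has in their place "tool_from_camera" (4x4, takes a point from camera to tool coordinates, whose origin is the TCP and whose axes are the flange's). Camera axes: x right, y down, z forward; pixel columns grow to the right and rows downward; lengths in m; the calibration is good to about 2 mm. A picture is of the moment at which its call begins: read the wrist's pose just before it.
- r.close_job(): hands the job in; it is judged then, once.
The state is a dict: "time_s": time; "joint_positions": joint angles; "dq": joint speeds; "tau": joint torques, N m; "tcp_pos": TCP position; "tool_rot": TCP orientation; "contact_force": force on the tool from outside, world axes, zero at the start; "moment": the same for the moment, N m; "width": opening from 0.0 (shut) to 1.0 (fully open); "grip_force": force on a finger pad.
Only numpy, scipy, OpenCV 4.12 (cv2) and the standard library are available. Lean on these libraries where they do the work, as an engineer would, in place of code of your own. Each camera call takes 0.05 s, during which the arm holds its last target. There are 200 camera calls.

## Working session

There is one attempt and no reset: what is moved stays moved. The work goes in short steps, Python scripts to look and compute and a tool call to move; the robot and the scene stay as the last step left them, time stands still between calls to the robot, and variables do not carry over. Pictures are saved under pics/ and viewed, at most 14 in all, crops included, and the job is handed in when it is done.

Besides the shell and the picture viewer there is one more tool, called after "Request:" as name(argument=value, ...) on one line, values as JSON. move_arm: Moves the arm, as the interface text tells. Shift numbers are shares of 40 cm and turn numbers shares of 90 degrees, none past 1 either way. Its arguments: {"type":"object","properties":{"offset":{"type":"array"},"angular":{"type":"array"},"gripper":{"type":"array"},"grip_force":{"type":"number"}},"required":["offset","angular","gripper"]}

```bash
ls; mkdir -p pics
cat > h.py <<'E'
import numpy as np, cv2
from cell import r
from scipy.spatial.transform import Rotation as R
def cap(n):
    s=r.read_state(); c=r.capture(n); K=c["camera_matrix"]; z=c["z_map"]
    v,u=np.mgrid[0:400,0:640]
    P=np.stack([(u-K[0,2])/K[0,0]*z,(v-K[1,2])/K[1,1]*z,z],-1)
    if n=="wrist":
        T=np.array(c["tool_from_camera"]); P=P@T[:3,:3].T+T[:3,3]
        P=P@R.from_quat(s["tool_rot"]).as_matrix().T+np.array(s["tcp_pos"])
    else:
        M=cv2.Rodrigues(np.array(c["rvec"],float))[0]; P=(P-np.array(c["tvec"]).ravel())@M
    P[z==0]=np.nan
    return c["img"],P,c,s
def save(name,img,crop=None,k=1):
    if crop: u0,v0,u1,v1=crop; img=img[v0:v1,u0:u1]
    cv2.imwrite("pics/"+name,cv2.resize(img[:,:,::-1],None,fx=k,fy=k,interpolation=cv2.INTER_CUBIC))
E
python3 - <<'E'
from h import *
for n in ("top","side"):
    im,P,c,s=cap(n); save(n+"0.png",im,None,1.25); np.savez(n+"0.npz",im=im,P=P)
print(s)
E
```

```text
pics
{'time_s': 0.05, 'joint_positions': array([ 1.29009868,  0.46943759, -0.0485923 ,  1.53366728,  0.02404003,
        1.14099542, -0.08229814]), 'dq': array([-3.71154526e-04,  3.71336946e-05, -6.22201439e-04, -7.07375557e-05,
       -2.69054190e-04,  1.11277744e-03,  1.19494953e-03]), 'tau': array([ 1.08421620e-03, -5.11963928e+01, -4.69234167e-02, -2.38651943e+01,
        1.07804284e-02,  4.28094310e-03,  5.70614054e-05]), 'tcp_pos': array([ 0.16805613, -0.65315394,  0.23027527]), 'tool_rot': array([ 9.92084401e-01,  1.25569167e-01, -1.29149596e-04, -9.53924696e-04]), 'contact_force': array([-0.66924837,  0.17272816,  0.36065127]), 'moment': array([ 0.0301259 , -0.04426015, -0.0241854 ]), 'grip_force': 0.0, 'width': 1.00291682539935}
```

View pics/top0.png

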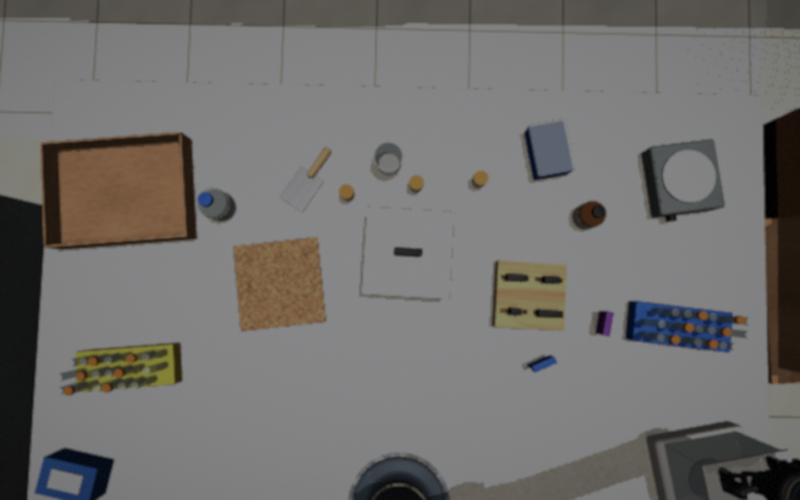

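View pics/side0.png

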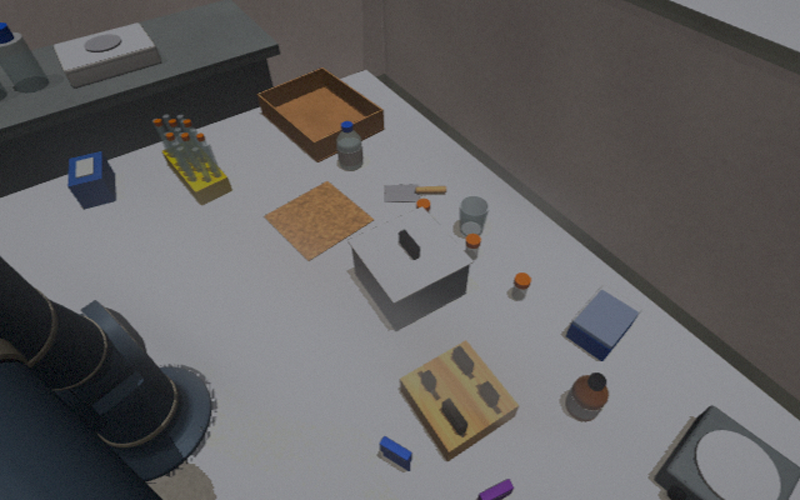

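The top view shows the cover handle at (408,252), the mat at (280,284), and the stand with 4 gauges at (515,277), (550,280), (514,311) and (548,314). The blue look-alike is at (541,363) and the purple one at (605,322), both lying on the bench. I'll measure next.

```bash
cat >> h.py <<'E'
def box(P,m,lo,hi):
    "min-area rect of points in xy with z in lo..hi within mask m: centre, size, angle of long side"
    q=P[m&(P[...,2]>lo)&(P[...,2]<hi)]
    (c,s,a)=cv2.minAreaRect((q[:,:2]*1000).astype(np.float32))
    if s[0]<s[1]: s=s[::-1]; a+=90
    return np.round(c,1),np.round(s,1),round((a+90)%180-90,1),round(float(np.median(q[:,2]))*1000,1),len(q)
def near(P,x,y,d): return (abs(P[...,0]-x)<d)&(abs(P[...,1]-y)<d)
E
python3 - <<'E'
from h import *
d=np.load("top0.npz");P=d["P"];im=d["im"]
for u,v in [(408,252),(280,284),(515,277),(550,280),(514,311),(548,314),(530,295),(387,270),(588,214),(214,204),(388,159),(416,184),(346,192),(480,178),(178,365)]:
    p=P[int(v/1.25),int(u/1.25)]; print((u,v),p.round(3))
c=P[201,326]
m=near(P,c[0],c[1],.12)
print("cover",box(P,m,.105,.12)); print("handle",box(P,m,.135,.16))
hsv=cv2.cvtColor(im,cv2.COLOR_RGB2HSV)
for u,v in [(515,277),(550,280),(514,311),(548,314)]:
    c=P[int(v/1.25),int(u/1.25)]
    print("g",box(P,near(P,c[0],c[1],.036),.065,.1))
c=P[236,424]; print("stand",box(P,near(P,c[0],c[1],.13),.04,.06))
c=P[227,224]; print("mat",box(P,near(P,c[0],c[1],.125)&(hsv[...,1]>80),-.01,.02))
E
```

```text
(408, 252) [ 0.569 -0.009  0.15 ]
(280, 284) [0.495 0.285 0.007]
(515, 277) [ 0.523 -0.247  0.092]
(550, 280) [ 0.517 -0.325  0.085]
(514, 311) [ 0.449 -0.246  0.087]
(548, 314) [ 0.443 -0.321  0.081]
(530, 295) [ 0.483 -0.289  0.051]
(387, 270) [0.53  0.035 0.111]
(588, 214) [ 0.666 -0.407  0.086]
(214, 204) [0.665 0.415 0.109]
(388, 159) [0.797 0.042 0.003]
(416, 184) [ 0.728 -0.024  0.061]
(346, 192) [0.708 0.135 0.056]
(480, 178) [ 0.747 -0.171  0.057]
(178, 365) [0.305 0.507 0.024]
cover (array([568.1,  -8.7]), array([190.4, 190.3]), 87.8, 114.4, 4681)
handle (array([567.8,  -9.2]), array([58.6, 16. ]), 87.7, 148.1, 142)
g (array([ 520.4, -251.3]), array([44.3, 16. ]), 85.7, 85.4, 104)
g (array([ 518. , -328.6]), array([33.6, 16. ]), 86.1, 84.3, 82)
g (array([ 445.2, -248.5]), array([23.3, 14. ]), -88.6, 84.4, 58)
g (array([ 443. , -324.3]), array([53. , 16.2]), 88.1, 84.5, 126)
stand (array([ 481.8, -288.8]), array([156.5, 150.2]), 87.7, 51.1, 2508)
mat (array([496.4, 289.3]), array([198.3, 196.4]), -82.2, 2.8, 4490)
```

Blade widths identify the gauges: c at (520,-251), b at (518,-329), a at (445,-248) and d at (443,-324) mm, all standing in the slots with black grips. The blue and purple look-alikes are elsewhere on the bench. I'll turn the tool to align with the cover first.

Request:
move_arm(offset=[[0,0,0],[0,0,0],[0,0,0],[0,0,0],[0,0,0],[0,0,0],[0,0,0],[0,0,0]], angular=[[0,0,-0.1165],[0,0,-0.1165],[0,0,-0.1165],[0,0,-0.1165],[0,0,-0.1165],[0,0,-0.1165],[0,0,-0.1165],[0,0,0]], gripper=[1,1,1,1,1,1,1,1])

```text
time_s: 1.1
tcp_pos: [0.1679, -0.6535, 0.2307]
tool_rot: [0.721, 0.693, 0.0, -0.0]
contact_force: [0.3, 0.4, -0.3]
width: 0.999
grip_force: 0.0
```

```bash
cat > plan.py <<'E'
import sys
from h import *
def plan(x,y,z,yaw,s=None):
    "shift in tool axes (fractions) and turn left, tool x at yaw deg; tool down"
    s=s or r.read_state(); M=R.from_quat(s["tool_rot"]).as_matrix()
    d=M.T@(np.array([x,y,z])-np.array(s["tcp_pos"]))/.4
    c,sn=np.cos(np.radians(yaw)),np.sin(np.radians(yaw))
    G=np.array([[c,sn,0],[sn,-c,0],[0,0,-1]])
    w=R.from_matrix(M.T@G).as_rotvec()/(np.pi/2)
    print("t",round(s["time_s"],2),"tcp",np.round(s["tcp_pos"],4),"yaw",round(float(np.degrees(np.arctan2(M[1,0],M[0,0]))),2),"F",np.round(s["contact_force"],1),"w",round(float(s["width"]),3))
    print("shift",d.round(4),"turn",w.round(4),"rows",int(np.ceil(np.linalg.norm(d)/.155)))
if __name__=="__main__": plan(*map(float,sys.argv[1:5]))
E
python3 plan.py .568 -.009 .231 87.8
```

```text
t 1.1 tcp [ 0.1679 -0.6535  0.2307] yaw 87.69 F [ 0.3  0.4 -0.3] w 0.999
shift [1.6502e+00 9.3430e-01 1.2000e-03] turn [ 0.0001 -0.0007 -0.0012] rows 13
```

Request:
move_arm(offset=[[0.118,0.0667,0],[0.118,0.0667,0],[0.118,0.0667,0],[0.118,0.0667,0],[0.118,0.0667,0],[0.118,0.0667,0],[0.118,0.0667,0],[0.118,0.0667,0]], angular=[[0,0,0],[0,0,0],[0,0,0],[0,0,0],[0,0,0],[0,0,0],[0,0,0],[0,0,0]], gripper=[1,1,1,1,1,1,1,1])

```text
time_s: 2.1
tcp_pos: [0.3965, -0.2829, 0.2314]
tool_rot: [0.722, 0.692, -0.0, 0.0]
contact_force: [-0.0, 0.4, -0.1]
width: 0.998
grip_force: 0.0
```

Request:
move_arm(offset=[[0.118,0.0667,0],[0.118,0.0667,0],[0.118,0.0667,0],[0.118,0.0667,0],[0.118,0.0667,0],[0.118,0.0667,0],[0,0,0],[0,0,0]], angular=[[0,0,0],[0,0,0],[0,0,0],[0,0,0],[0,0,0],[0,0,0],[0,0,0],[0,0,0]], gripper=[1,1,1,1,1,1,1,1])

```text
time_s: 3.1
tcp_pos: [0.5662, -0.0082, 0.2308]
tool_rot: [0.721, 0.693, -0.001, -0.0]
contact_force: [0.5, -1.1, 0.3]
width: 1.001
grip_force: 0.0
```

Run:
```python
from h import *
from plan import plan
im,P,c,s=cap("wrist"); save("w1.png",im)
m=near(P,.568,-.009,.12)
print("cover",box(P,m,.105,.12)); print("handle",box(P,near(P,.568,-.009,.05),.135,.16))
plan(.568,-.009,.122,87.8)
```

```text
cover (array([569.4,  -6.3]), array([190.1, 188.4]), -2.4, 113.5, 37740)
handle (array([569.3,  -6.6]), array([60.2, 15.7]), 88.3, 147.2, 1347)
t 3.15 tcp [ 0.566  -0.0091  0.2309] yaw 87.64 F [ 0.1 -0.8  0.7] w 1.002
shift [0.0006 0.0052 0.2722] turn [-0.0007  0.0007 -0.0018] rows 2
```

View pics/w1.png

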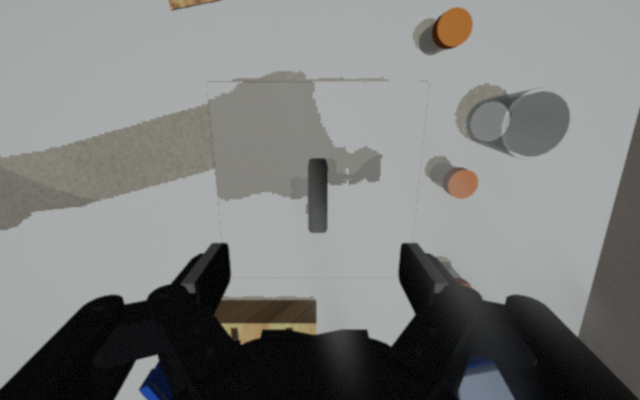

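The wrist view shows the handle at (317,195), centred between the fingers. It agrees with the top view to 2 mm, so I'll descend and grip.

Request:
move_arm(offset=[[0.003,0.0075,0.08],[0,0,0.08],[0,0,0.07],[0,0,0.042],[0,0,0],[0,0,0],[0,0,0],[0,0,0]], angular=[[0,0,0],[0,0,0],[0,0,0],[0,0,0],[0,0,0],[0,0,0],[0,0,0],[0,0,0]], gripper=[1,1,1,1,1,0,0,0], grip_force=80)

```text
time_s: 4.15
tcp_pos: [0.5701, -0.0064, 0.1233]
tool_rot: [0.72, 0.694, 0.0, 0.001]
contact_force: [0.2, 0.2, -0.6]
width: 0.379
grip_force: 0.0
```

Request:
move_arm(offset=[[0,0,0],[0,0,0],[0,0,0],[0,0,0]], angular=[[0,0,0],[0,0,0],[0,0,0],[0,0,0]], gripper=[0,0,0,0])

```text
time_s: 4.65
tcp_pos: [0.57, -0.0064, 0.1232]
tool_rot: [0.72, 0.694, 0.0, 0.0]
contact_force: [-1.5, -0.7, 5.0]
width: 0.17
grip_force: 80.6
```

```bash
python3 plan.py .569 -.008 .22 87.8
```

```text
t 4.65 tcp [ 0.57   -0.0064  0.1232] yaw 87.82 F [-1.5 -0.7  5. ] w 0.17
shift [-0.0041 -0.0021 -0.2421] turn [0.0006 0.0001 0.0003] rows 2
```

Request:
move_arm(offset=[[0,0,-0.02],[0,0,-0.06],[0,0,-0.08],[0,0,-0.08],[0,0,0]], angular=[[0,0,0],[0,0,0],[0,0,0],[0,0,0],[0,0,0]], gripper=[0,0,0,0,0])

```text
time_s: 5.28
tcp_pos: [0.5709, -0.0062, 0.2206]
tool_rot: [0.72, 0.694, 0.002, 0.002]
contact_force: [0.5, 0.0, -2.6]
width: 0.17
grip_force: 79.5
```

Run:
```python
from h import *
from plan import plan
im,P,c,s=cap("top"); np.savez("top1.npz",im=im,P=P)
plan(.497,.290,.22,87.8)
```

```text
t 5.33 tcp [ 0.5697 -0.0066  0.2187] yaw 87.82 F [-0.   0.7 -3.2] w 0.17
shift [ 0.7339 -0.2097 -0.0036] turn [0.0007 0.0002 0.0002] rows 5
```

Request:
move_arm(offset=[[0.092,-0.0262,0],[0.092,-0.0262,0],[0.092,-0.0262,0],[0.092,-0.0262,0],[0.092,-0.0262,0],[0.092,-0.0262,0],[0.092,-0.0262,0],[0.09,-0.0262,0]], angular=[[0,0,0],[0,0,0],[0,0,0],[0,0,0],[0,0,0],[0,0,0],[0,0,0],[0,0,0]], gripper=[0,0,0,0,0,0,0,0])

```text
time_s: 6.32
tcp_pos: [0.4957, 0.2903, 0.2163]
tool_rot: [0.72, 0.694, -0.002, -0.0]
contact_force: [0.4, 0.3, -2.0]
width: 0.166
grip_force: 79.4
```

Request:
move_arm(offset=[[0,0,0],[0,0,0],[0,0,0.08],[0,0,0.09],[0,0,0.1],[0,0,0.1],[0,0,0.09],[0,0,0]], angular=[[0,0,-0.055],[0,0,-0.055],[0,0,0],[0,0,0],[0,0,0],[0,0,0],[0,0,0],[0,0,0]], gripper=[0,0,0,0,0,0,0,0])

```text
time_s: 7.32
tcp_pos: [0.4939, 0.2877, 0.0304]
tool_rot: [0.658, 0.753, -0.005, -0.001]
contact_force: [0.5, 0.9, -1.3]
width: 0.17
grip_force: 79.3
```

Run:
```python
from h import *
from plan import plan
plan(.497,.290,.024,97.8)
im,P,c,s=cap("top"); np.savez("top2.npz",im=im,P=P); save("t2.png",im,(280,140,480,280),4)
im,P,c,s=cap("side"); np.savez("side2.npz",im=im,P=P); save("s2.png",im,(200,150,400,280),4)
```

```text
t 7.33 tcp [0.4939 0.2877 0.0304] yaw 97.76 F [ 0.5  0.9 -1.3] w 0.17
shift [0.0047 0.0087 0.0158] turn [-0.0056  0.0024 -0.0005] rows 1
```

View pics/t2.png

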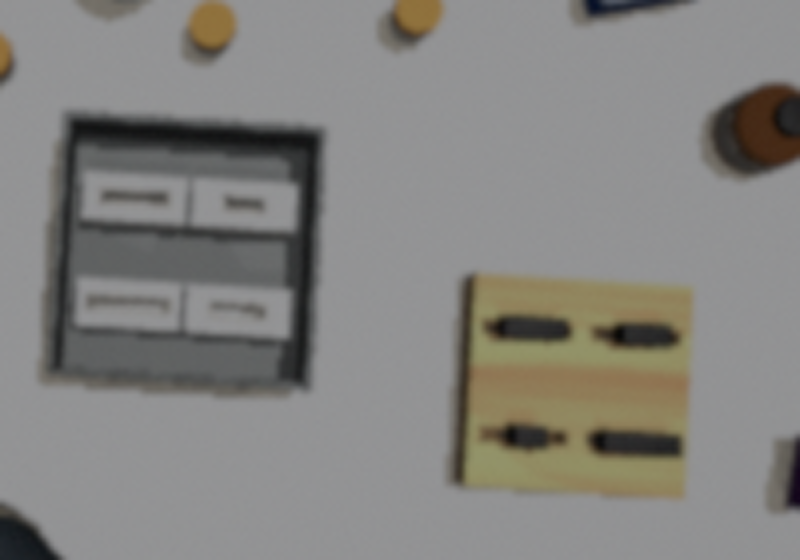

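The tank is open. In this 4x crop the gaps are c at (135,197), a at (244,203), d at (127,302) and b at (237,310), judged by gap length; I'll confirm by wrist view. The cover hangs about 6 mm above the mat, so I'll finish laying it down.

Request:
move_arm(offset=[[0.005,0.009,0.006],[0,0,0.006],[0,0,0.004],[0,0,0.002],[0,0,0],[0,0,0],[0,0,0],[0,0,0]], angular=[[-0.005,0.002,0],[0,0,0],[0,0,0],[0,0,0],[0,0,0],[0,0,0],[0,0,0],[0,0,0]], gripper=[0,0,0,0,0,1,1,1])

```text
time_s: 8.43
tcp_pos: [0.5005, 0.2927, 0.0275]
tool_rot: [0.658, 0.753, 0.004, 0.002]
contact_force: [0.6, -1.0, -0.3]
width: 0.802
grip_force: 0.0
```

Request:
move_arm(offset=[[0,0,0],[0,0,0],[0,0,-0.04],[0,0,-0.1],[0,0,-0.12],[0,0,-0.12],[0,0,-0.12],[0,0,0]], angular=[[0,0,0],[0,0,0],[0,0,0],[0,0,0],[0,0,0],[0,0,0],[0,0,0],[0,0,0]], gripper=[1,1,1,1,1,1,1,1])

```text
time_s: 9.43
tcp_pos: [0.5004, 0.2938, 0.2327]
tool_rot: [0.658, 0.753, 0.008, 0.003]
contact_force: [-0.1, -0.4, -0.4]
width: 1.002
grip_force: 0.0
```

Run:
```python
from h import *
from plan import plan
im,P,c,s=cap("wrist")
print("cover",box(P,near(P,.497,.29,.13)&(cv2.cvtColor(im,cv2.COLOR_RGB2HSV)[...,1]<60),.009,.022)); print("handle",box(P,near(P,.497,.29,.05),.04,.06))
plan(.565,-.02,.27,87.8)
```

```text
cover (array([501.4, 292.7]), array([190.4, 189.9]), 7.7, 14.5, 20899)
handle (array([501. , 292.7]), array([59.6, 15.4]), -82.1, 48.2, 689)
t 9.47 tcp [0.4994 0.2925 0.2301] yaw 97.73 F [-0.8  0.2 -0.9] w 0.996
shift [-0.7958  0.0586 -0.1025] turn [ 0.0078 -0.0035  0.1103] rows 6
```

The cover lies on the mat level and aligned (plate top 14.5 mm). Next I'll look into the tank, then at the stand, with the wrist camera.

Request:
move_arm(offset=[[0,0,0],[-0.114,0.0,-0.014],[-0.114,0,-0.014],[-0.114,0,-0.014],[-0.114,0,-0.014],[-0.114,0,-0.014],[-0.114,0,-0.014],[-0.1,0,-0.014]], angular=[[0.0078,-0.0035,0.11],[0,0,0],[0,0,0],[0,0,0],[0,0,0],[0,0,0],[0,0,0],[0,0,0]], gripper=[1,1,1,1,1,1,1,1])

```text
time_s: 10.48
tcp_pos: [0.486, -0.0235, 0.2664]
tool_rot: [0.721, 0.693, -0.003, -0.002]
contact_force: [0.8, -0.7, 0.6]
width: 1.004
grip_force: 0.0
```

Request:
move_arm(offset=[[0,0.06,0],[0,0.1,0],[0,0,0],[0,0,0]], angular=[[0,0,0],[0,0,0],[0,0,0],[0,0,0]], gripper=[1,1,1,1])

```text
time_s: 10.98
tcp_pos: [0.5499, -0.0237, 0.2658]
tool_rot: [0.72, 0.694, -0.003, -0.002]
contact_force: [-0.8, 0.3, -0.4]
width: 1.001
grip_force: 0.0
```

Run:
```python
from h import *
from plan import plan
im,P,c,s=cap("wrist"); save("w3.png",im); np.savez("w3.npz",im=im,P=P)
m=near(P,.57,-.007,.11)
print("rim",box(P,m,.1,.115))
top=(m&near(P,.57,-.007,.085)&(P[...,2]>.05)&(P[...,2]<.066)).astype(np.uint8)
n,l,st,ce=cv2.connectedComponentsWithStats(top)
for i in range(1,n):
    if st[i,4]>800: print(st[i,4],ce[i].round(),box(P,l==i,.05,.066))
plan(.483,-.288,.25,87.7)
```

```text
rim (array([568.9,  -7.4]), array([180.4, 180.2]), -2.3, 106.9, 4056)
1540 [299. 123.] (array([532.8,  32.7]), array([72.7, 33.7]), 87.8, 59.4, 1540)
3193 [361. 153.] (array([606.4,  -9.1]), array([150.8,  34.3]), 87.7, 59.4, 3193)
1423 [300. 186.] (array([529.8, -44.2]), array([74.5, 33.6]), 87.8, 59.4, 1423)
t 11.03 tcp [ 0.5498 -0.0237  0.2662] yaw 87.87 F [ 0.1 -0.2  0.8] w 0.999
shift [-0.6663 -0.1421  0.043 ] turn [-0.0042  0.0015  0.0019] rows 5
```

View pics/w3.png

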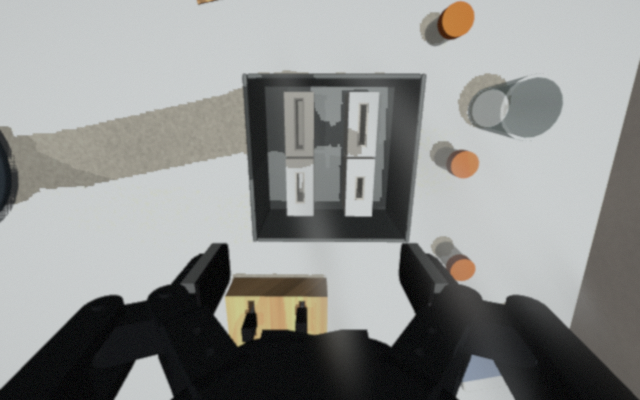

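The wrist view looks into the tank. Gap mouths: d (299,124), b (300,188), c (363,122), a (360,188). I'll fit the hole centres, and move on to the stand.

Run:
```python
from h import *
d=np.load("w3.npz");P=d["P"];im=d["im"]
from h import R
for n,(u0,v0,u1,v1) in dict(d=(285,92,315,155),b=(288,160,313,214),c=(349,92,377,155),a=(347,161,372,214)).items():
    g=cv2.cvtColor(im,cv2.COLOR_RGB2GRAY)
    m=np.zeros(g.shape,bool); m[v0+6:v1-6,u0+6:u1-6]=1
    deep=m&(P[...,2]<.054)
    q=np.argwhere(deep)[:,::-1]
    e=np.linalg.lstsq
    # map pixel->world xy on z=.06 plane by affine fit to cassette-top pixels
    t=(P[...,2]>.057)&(P[...,2]<.062); t[:v0]=0;t[v1:]=0;t[:,:u0]=0;t[:,u1:]=0
    uv=np.argwhere(t)[:,::-1]; A=np.c_[uv,np.ones(len(uv))]; C=e(A,P[t][:,:2],rcond=None)[0]
    w=np.c_[q,np.ones(len(q))]@C
    dark=np.argwhere(m&(g<np.median(g[m])*.75))[:,::-1]; w2=np.c_[dark,np.ones(len(dark))]@C
    for x in (w,w2):
        rr=cv2.minAreaRect((x*1000).astype(np.float32)); print(n,len(x),np.round(rr[0],1),np.round(rr[1],1),round(rr[2],1))
```

```text
d 322 [533.  33.] [55.1  7.1] 87.0
d 110 [532.4  33. ] [55.1  5.9] 87.0
b 177 [530.3 -43.2] [35.2  7.5] 87.0
b 107 [530.2 -44.6] [35.1  7.5] 87.0
c 256 [607.4  30.2] [45.8  7.3] 87.6
c 237 [607.9  29. ] [46.1  8.4] 84.6
a 118 [604.5 -46.5] [26.   7.2] 86.4
a 132 [604.6 -46.5] [26.1  8.1] 86.9
```

Request:
move_arm(offset=[[-0.111,-0.0237,0.007],[-0.111,-0.0237,0.007],[-0.111,-0.0237,0.007],[-0.111,-0.0237,0.007],[-0.111,-0.0237,0.007],[-0.111,-0.0237,0.008],[0,0,0],[0,0,0]], angular=[[-0.0042,0.0015,0.0019],[0,0,0],[0,0,0],[0,0,0],[0,0,0],[0,0,0],[0,0,0],[0,0,0]], gripper=[1,1,1,1,1,1,1,1])

```text
time_s: 12.02
tcp_pos: [0.4831, -0.2868, 0.2498]
tool_rot: [0.721, 0.693, 0.001, 0.0]
contact_force: [-0.6, 0.9, -0.7]
width: 1.0
grip_force: 0.0
```

Run:
```python
from h import *
from plan import plan
im,P,c,s=cap("wrist"); save("w4.png",im); np.savez("w4.npz",im=im,P=P)
print("stand",box(P,near(P,.483,-.288,.12),.044,.056))
for n,x,y in [("c",522,-249),("b",520,-326),("a",446,-246),("d",444,-322)]:
    print(n,box(P,near(P,x/1000,y/1000,.036),.07,.1))
plan(.444,-.322,.2,87.7)
```

```text
stand (array([ 483.1, -286.9]), array([154.9, 150.4]), 87.8, 49.5, 12739)
c (array([ 522. , -249.3]), array([43.3, 16.2]), 87.3, 83.4, 658)
b (array([ 518.9, -325.6]), array([33.3, 16.1]), 88.7, 83.2, 449)
a (array([ 447.1, -246.4]), array([23.8, 16.3]), 87.5, 83.3, 367)
d (array([ 444.3, -322.7]), array([53.3, 16.3]), 87.9, 83.2, 690)
t 12.07 tcp [ 0.4836 -0.2862  0.2499] yaw 87.77 F [0.3 0.2 0.5] w 0.998
shift [-0.0933 -0.0957  0.1246] turn [ 0.0015 -0.0004  0.0008] rows 2
```

View pics/w4.png

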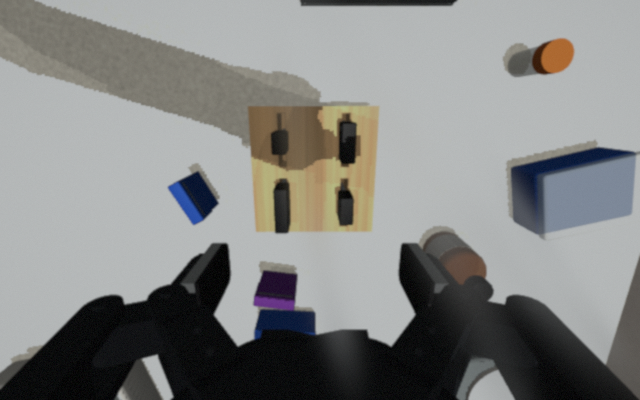

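The stand shows d at (282,207), a at (280,141), c at (347,141) and b at (346,207), all four black gauges in their slots. The blue piece at (193,196) and the purple one at (276,289) are the look-alikes to leave. I'll take gauge_d (53.3 mm measured).

Request:
move_arm(offset=[[-0.0475,-0.0475,0.0],[-0.0475,-0.0475,0.06],[0,0,0.1],[0,0,0.12],[0,0,0.12],[0,0,0.08],[0,0,0],[0,0,0]], angular=[[0,0,0],[0,0,0],[0,0,0],[0,0,0],[0,0,0],[0,0,0],[0,0,0],[0,0,0]], gripper=[1,1,1,1,1,1,1,1])

```text
time_s: 13.08
tcp_pos: [0.4458, -0.3238, 0.059]
tool_rot: [0.721, 0.693, 0.001, 0.002]
contact_force: [0.9, -1.2, -0.0]
width: 0.999
grip_force: 0.0
```

```bash
python3 plan.py .4443 -.3227 .058 87.7
```

```text
t 13.07 tcp [ 0.4458 -0.3238  0.059 ] yaw 87.74 F [ 0.9 -1.2 -0. ] w 0.999
shift [ 0.0027 -0.004   0.0026] turn [0.0028 0.0004 0.0005] rows 1
```

Correct, close, and lift to z≈0.20.

Request:
move_arm(offset=[[0.0025,-0.003,0.002],[0,0,0],[0,0,0],[0,0,0],[0,0,0],[0,0,0],[0,0,0],[0,0,0]], angular=[[0,0,0],[0,0,0],[0,0,0],[0,0,0],[0,0,0],[0,0,0],[0,0,0],[0,0,0]], gripper=[1,0,0,0,0,0,0,0], grip_force=60)

```text
time_s: 14.08
tcp_pos: [0.4434, -0.3233, 0.057]
tool_rot: [0.721, 0.692, 0.001, 0.001]
contact_force: [-0.5, 0.7, 3.3]
width: 0.176
grip_force: 58.8
```

Request:
move_arm(offset=[[0,0,-0.04],[0,0,-0.08],[0,0,-0.12],[0,0,-0.12],[0,0,0],[0,0,0]], angular=[[0,0,0],[0,0,0],[0,0,0],[0,0,0],[0,0,0],[0,0,0]], gripper=[0,0,0,0,0,0])

```text
time_s: 14.82
tcp_pos: [0.4421, -0.323, 0.2005]
tool_rot: [0.721, 0.692, 0.001, 0.0]
contact_force: [-1.1, 0.3, -1.5]
width: 0.181
grip_force: 58.7
```

```bash
python3 plan.py .5333 .0328 .2 87.7
python3 - <<'E'
from h import *
im,P,c,s=cap("wrist")
M=R.from_quat(s["tool_rot"]).as_matrix(); Q=(P-np.array(s["tcp_pos"]))@M
g=(abs(Q[...,0])<.04)&(abs(Q[...,1])<.0085)&(Q[...,2]>-.06)&(Q[...,2]<.0)
q=Q[g]*1000; print(len(q),np.percentile(q,[1,50,99],axis=0).round(1))
E
```

```text
t 14.82 tcp [ 0.4421 -0.323   0.2005] yaw 87.64 F [-1.1  0.3 -1.5] w 0.181
shift [0.898  0.1912 0.0019] turn [ 0.0007 -0.0003 -0.0006] rows 6
4477 [[-25.7  -8.3 -37.3]
 [  6.4   0.2 -26.4]
 [ 26.8   8.3  -2. ]]
```

Request:
move_arm(offset=[[0.112,0.0239,0],[0.112,0.0239,0],[0.112,0.0239,0],[0.112,0.0239,0],[0.112,0.0239,0],[0.112,0.0239,0],[0.112,0.0239,0],[0.112,0.0239,0]], angular=[[0,0,0],[0,0,0],[0,0,0],[0,0,0],[0,0,0],[0,0,0],[0,0,0],[0,0,0]], gripper=[0,0,0,0,0,0,0,0])

```text
time_s: 15.88
tcp_pos: [0.5332, 0.0329, 0.1994]
tool_rot: [0.721, 0.692, -0.0, -0.0]
contact_force: [1.4, 0.2, -1.3]
width: 0.176
grip_force: 58.7
```

Request:
move_arm(offset=[[0,0,0.05],[0,0,0.08],[0,0,0.06],[0,0,0],[0,0,0]], angular=[[0,0,0],[0,0,0],[0,0,0],[0,0,0],[0,0,0]], gripper=[0,0,0,0,0])

```text
time_s: 16.5
tcp_pos: [0.5342, 0.0319, 0.1251]
tool_rot: [0.721, 0.693, 0.001, 0.0]
contact_force: [0.2, -0.1, -0.4]
width: 0.175
grip_force: 58.6
```

```bash
python3 plan.py .5333 .0328 .068 87.7; python3 plan.py .5333 .0328 .068 87.7
```

```text
t 16.5 tcp [0.5342 0.0319 0.1251] yaw 87.67 F [ 0.2 -0.1 -0.4] w 0.175
shift [ 0.0019 -0.0027  0.1428] turn [ 0.0012 -0.0004 -0.0004] rows 1
t 16.5 tcp [0.5342 0.0319 0.1251] yaw 87.67 F [ 0.2 -0.1 -0.4] w 0.175
shift [ 0.0019 -0.0027  0.1428] turn [ 0.0012 -0.0004 -0.0004] rows 1
```

Request:
move_arm(offset=[[0.0015,-0.002,0.02],[0,0,0.02],[0,0,0.02],[0,0,0]], angular=[[0,0,0],[0,0,0],[0,0,0],[0,0,0]], gripper=[0,0,0,0])

```text
time_s: 17.0
tcp_pos: [0.5329, 0.0322, 0.1002]
tool_rot: [0.721, 0.692, 0.0, 0.0]
contact_force: [-0.8, -0.7, -0.5]
width: 0.177
grip_force: 58.7
```

```bash
python3 plan.py .5333 .0328 .068 87.7
```

```text
t 17.0 tcp [0.5329 0.0322 0.1002] yaw 87.65 F [-0.8 -0.7 -0.5] w 0.177
shift [0.0015 0.0009 0.0806] turn [ 0.0003 -0.     -0.0005] rows 1
```

In cleanly. Push down the rest.

Request:
move_arm(offset=[[0,0,0.025],[0,0,0.025],[0,0,0.02],[0,0,0.008],[0,0,0.004],[0,0,0]], angular=[[0,0,0],[0,0,0],[0,0,0],[0,0,0],[0,0,0],[0,0,0]], gripper=[0,0,0,0,0,0])

```text
time_s: 17.75
tcp_pos: [0.5337, 0.0324, 0.0683]
tool_rot: [0.721, 0.693, 0.001, 0.001]
contact_force: [0.9, 0.1, -1.3]
width: 0.178
grip_force: 58.7
```

```bash
python3 plan.py .5333 .0328 .068 87.7
```

```text
t 17.75 tcp [0.5337 0.0324 0.0683] yaw 87.66 F [ 0.9  0.1 -1.3] w 0.178
shift [ 0.0009 -0.001   0.0008] turn [ 0.0016 -0.0002 -0.0005] rows 1
```

Request:
move_arm(offset=[[0,0,0.004],[0,0,0.003],[0,0,0]], angular=[[0,0,0],[0,0,0],[0,0,0]], gripper=[0,0,0])

```text
time_s: 18.12
tcp_pos: [0.5339, 0.0324, 0.0669]
tool_rot: [0.722, 0.692, 0.001, 0.001]
contact_force: [-3.3, -0.5, 9.3]
width: 0.173
grip_force: 60.5
```

Request:
move_arm(offset=[[0,0,0],[0,0,0],[0,0,0],[0,0,-0.06],[0,0,-0.12],[0,0,-0.12],[0,0,-0.05],[0,0,0]], angular=[[0,0,0],[0,0,0],[0,0,0],[0,0,0],[0,0,0],[0,0,0],[0,0,0],[0,0,0]], gripper=[0.45,0.45,0.45,0.45,0.45,0.45,0.45,0.45])

```text
time_s: 19.12
tcp_pos: [0.5342, 0.0325, 0.2068]
tool_rot: [0.722, 0.692, 0.002, 0.002]
contact_force: [0.3, 0.8, -0.2]
width: 0.451
grip_force: 0.0
```

Run:
```python
from h import *
from plan import plan
im,P,c,s=cap("wrist")
print("d",box(P,near(P,.533,.033,.033),.08,.104))
plan(.522,-.2493,.13,87.7)
```

```text
d (array([534.4,  32.7]), array([53.5, 16.2]), 88.0, 93.3, 1012)
t 19.18 tcp [0.5332 0.0322 0.2053] yaw 87.64 F [-0.3 -0.1 -0.4] w 0.45
shift [-7.043e-01  6.000e-04  1.883e-01] turn [ 0.0017  0.     -0.0006] rows 5
```

gauge_d is home (top at 93.3 mm, 94 nominal). Next is gauge_c.

Request:
move_arm(offset=[[-0.1006,0,0],[-0.1006,0,0],[-0.1006,0,0],[-0.1006,0,0],[-0.1006,0,0],[-0.1006,0,0],[-0.1006,0,0],[0,0,0]], angular=[[0,0,0],[0,0,0],[0,0,0],[0,0,0],[0,0,0],[0,0,0],[0,0,0],[0,0,0]], gripper=[0.45,1,1,1,1,1,1,1])

```text
time_s: 20.18
tcp_pos: [0.5197, -0.2531, 0.2027]
tool_rot: [0.724, 0.69, -0.0, -0.001]
contact_force: [-0.2, 0.1, 0.1]
width: 0.999
grip_force: 0.0
```

Request:
move_arm(offset=[[0,0,0.08],[0,0,0.1],[0,0,0.08],[0,0,0.06],[0,0,0],[0,0,0]], angular=[[0,0,0],[0,0,0],[0,0,0],[0,0,0],[0,0,0],[0,0,0]], gripper=[1,1,1,1,1,1])

```text
time_s: 20.92
tcp_pos: [0.5224, -0.2483, 0.0776]
tool_rot: [0.721, 0.693, 0.001, 0.001]
contact_force: [0.2, -0.4, -0.2]
width: 0.997
grip_force: 0.0
```

```bash
python3 plan.py .522 -.2493 .058 87.7
```

```text
t 20.93 tcp [ 0.5224 -0.2483  0.0776] yaw 87.71 F [ 0.2 -0.4 -0.2] w 0.997
shift [-0.0025 -0.001   0.0491] turn [ 0.0016 -0.0004  0.0001] rows 1
```

Request:
move_arm(offset=[[-0.0025,-0.001,0.03],[0,0,0.019],[0,0,0],[0,0,0],[0,0,0],[0,0,0],[0,0,0],[0,0,0]], angular=[[0,0,0],[0,0,0],[0,0,0],[0,0,0],[0,0,0],[0,0,0],[0,0,0],[0,0,0]], gripper=[1,1,1,0,0,0,0,0])

```text
time_s: 21.92
tcp_pos: [0.5218, -0.2501, 0.0581]
tool_rot: [0.721, 0.692, 0.001, 0.001]
contact_force: [-0.9, -0.4, 2.3]
width: 0.174
grip_force: 59.5
```

Request:
move_arm(offset=[[0,0,0],[0,0,0],[0,0,-0.04],[0,0,-0.08],[0,0,-0.12],[0,0,-0.12],[0,0,0],[0,0,0]], angular=[[0,0,0],[0,0,0],[0,0,0],[0,0,0],[0,0,0],[0,0,0],[0,0,0],[0,0,0]], gripper=[0,0,0,0,0,0,0,0])

```text
time_s: 22.92
tcp_pos: [0.5204, -0.25, 0.2014]
tool_rot: [0.721, 0.692, 0.0, 0.0]
contact_force: [-0.4, -0.8, -1.8]
width: 0.178
grip_force: 59.1
```

```bash
cat >> plan.py <<'E'
def inhand():
    im,P,c,s=cap("wrist"); M=R.from_quat(s["tool_rot"]).as_matrix(); Q=(P-np.array(s["tcp_pos"]))@M
    q=Q[(abs(Q[...,0])<.04)&(abs(Q[...,1])<.0085)&(Q[...,2]>-.06)&(Q[...,2]<.0)]*1000
    print("in hand",np.percentile(q,[1,50,99],axis=0).round(1).tolist())
E
python3 -c "
from plan import *
plan(.6076,.0298,.2,87.7); inhand()"
```

```text
t 22.93 tcp [ 0.5204 -0.25    0.2014] yaw 87.65 F [-0.4 -0.8 -1.8] w 0.178
shift [0.7078 0.189  0.0039] turn [ 0.0006 -0.0002 -0.0006] rows 5
in hand [[-19.8, -8.3, -37.4], [6.5, 0.2, -25.4], [22.7, 8.3, -1.9]]
```

Request:
move_arm(offset=[[0.0882,0.0236,0],[0.0882,0.0236,0],[0.0882,0.0236,0],[0.0882,0.0236,0],[0.0882,0.0236,0],[0.0882,0.0236,0],[0.0882,0.0236,0],[0.0882,0.0236,0]], angular=[[0,0,0],[0,0,0],[0,0,0],[0,0,0],[0,0,0],[0,0,0],[0,0,0],[0,0,0]], gripper=[0,0,0,0,0,0,0,0])

```text
time_s: 23.98
tcp_pos: [0.6074, 0.0297, 0.2]
tool_rot: [0.721, 0.693, -0.001, -0.001]
contact_force: [-0.2, -0.3, -1.8]
width: 0.176
grip_force: 59.1
```

Request:
move_arm(offset=[[0,0,0.05],[0,0,0.08],[0,0,0.06],[0,0,0],[0,0,0]], angular=[[0,0,0],[0,0,0],[0,0,0],[0,0,0],[0,0,0]], gripper=[0,0,0,0,0])

```text
time_s: 24.6
tcp_pos: [0.6084, 0.0284, 0.1259]
tool_rot: [0.722, 0.692, 0.001, 0.001]
contact_force: [0.4, 0.2, -0.4]
width: 0.172
grip_force: 59.0
```

```bash
python3 plan.py .6076 .0290 .068 87.7
```

```text
t 24.6 tcp [0.6084 0.0284 0.1259] yaw 87.62 F [ 0.4  0.2 -0.4] w 0.172
shift [ 0.0014 -0.0024  0.1447] turn [ 0.0011 -0.0001 -0.0009] rows 1
```

Request:
move_arm(offset=[[0.0015,-0.002,0.02],[0,0,0.02],[0,0,0.02],[0,0,0]], angular=[[0,0,0],[0,0,0],[0,0,0],[0,0,0]], gripper=[0,0,0,0])

```text
time_s: 25.1
tcp_pos: [0.6071, 0.0293, 0.1011]
tool_rot: [0.721, 0.693, 0.0, 0.0]
contact_force: [-0.1, 0.6, -1.0]
width: 0.175
grip_force: 59.0
```

```bash
python3 plan.py .6076 .0290 .068 87.7
```

```text
t 25.1 tcp [0.6071 0.0293 0.1011] yaw 87.66 F [-0.1  0.6 -1. ] w 0.175
shift [-0.0008  0.0012  0.0828] turn [ 0.0004  0.     -0.0005] rows 1
```

Request:
move_arm(offset=[[0,0,0.025],[0,0,0.025],[0,0,0.022],[0,0,0.008],[0,0,0.004],[0,0,0.003],[0,0,0.002],[0,0,0]], angular=[[0,0,0],[0,0,0],[0,0,0],[0,0,0],[0,0,0],[0,0,0],[0,0,0],[0,0,0]], gripper=[0,0,0,0,0,0,0,0])

```text
time_s: 26.1
tcp_pos: [0.6078, 0.0296, 0.068]
tool_rot: [0.721, 0.692, 0.001, 0.001]
contact_force: [-3.1, -0.5, 8.0]
width: 0.175
grip_force: 60.4
```

Request:
move_arm(offset=[[0,0,0],[0,0,0],[0,0,0],[0,0,-0.06],[0,0,-0.12],[0,0,-0.12],[0,0,-0.05],[0,0,0]], angular=[[0,0,0],[0,0,0],[0,0,0],[0,0,0],[0,0,0],[0,0,0],[0,0,0],[0,0,0]], gripper=[0.45,0.45,0.45,0.45,0.45,0.45,0.45,0.45])

```text
time_s: 27.1
tcp_pos: [0.608, 0.0295, 0.2072]
tool_rot: [0.722, 0.692, 0.002, 0.002]
contact_force: [0.8, -0.1, -0.6]
width: 0.446
grip_force: 0.0
```

Run:
```python
from h import *
from plan import plan
im,P,c,s=cap("wrist")
print("c",box(P,near(P,.6076,.030,.033),.08,.107))
plan(.5189,-.3256,.2,87.7)
```

```text
c (array([608.4,  30.8]), array([43.2, 16.1]), 87.6, 93.4, 816)
t 27.15 tcp [0.607  0.0292 0.2055] yaw 87.64 F [-0.2  0.4 -0.1] w 0.447
shift [-0.8953 -0.1837  0.0138] turn [ 0.0007  0.0001 -0.0006] rows 6
```

gauge_c is home. Next is gauge_b at (518.9,-325.6).

Request:
move_arm(offset=[[-0.1119,-0.023,0],[-0.1119,-0.023,0],[-0.1119,-0.023,0],[-0.1119,-0.023,0],[-0.1119,-0.023,0],[-0.1119,-0.023,0],[-0.1119,-0.023,0],[-0.1119,-0.023,0]], angular=[[0,0,0],[0,0,0],[0,0,0],[0,0,0],[0,0,0],[0,0,0],[0,0,0],[0,0,0]], gripper=[0.45,1,1,1,1,1,1,1])

```text
time_s: 28.15
tcp_pos: [0.5175, -0.3263, 0.2033]
tool_rot: [0.721, 0.692, 0.0, -0.002]
contact_force: [-0.7, -1.0, 0.6]
width: 1.001
grip_force: 0.0
```

Request:
move_arm(offset=[[0,0,0],[0,0,0.08],[0,0,0.1],[0,0,0.08],[0,0,0.06],[0,0,0],[0,0,0]], angular=[[0,0,0],[0,0,0],[0,0,0],[0,0,0],[0,0,0],[0,0,0],[0,0,0]], gripper=[1,1,1,1,1,1,1])

```text
time_s: 29.02
tcp_pos: [0.52, -0.3245, 0.0782]
tool_rot: [0.721, 0.693, 0.001, 0.001]
contact_force: [-0.3, 0.1, 0.4]
width: 1.001
grip_force: 0.0
```

```bash
python3 plan.py .5189 -.3256 .058 87.7
```

```text
t 29.02 tcp [ 0.52   -0.3245  0.0782] yaw 87.71 F [-0.3  0.1  0.4] w 1.001
shift [-0.0029 -0.0028  0.0505] turn [ 0.0015 -0.0005  0.0001] rows 1
```

Request:
move_arm(offset=[[-0.001,-0.002,0.03],[0,0,0.02],[0,0,0],[0,0,0],[0,0,0],[0,0,0],[0,0,0],[0,0,0]], angular=[[0,0,0],[0,0,0],[0,0,0],[0,0,0],[0,0,0],[0,0,0],[0,0,0],[0,0,0]], gripper=[1,1,1,0,0,0,0,0])

```text
time_s: 30.02
tcp_pos: [0.519, -0.3257, 0.0584]
tool_rot: [0.721, 0.692, 0.001, 0.001]
contact_force: [0.0, -0.2, 1.8]
width: 0.179
grip_force: 59.6
```

Request:
move_arm(offset=[[0,0,0],[0,0,0],[0,0,-0.04],[0,0,-0.08],[0,0,-0.12],[0,0,-0.12],[0,0,0],[0,0,0]], angular=[[0,0,0],[0,0,0],[0,0,0],[0,0,0],[0,0,0],[0,0,0],[0,0,0],[0,0,0]], gripper=[0,0,0,0,0,0,0,0])

```text
time_s: 31.02
tcp_pos: [0.5177, -0.3255, 0.2019]
tool_rot: [0.721, 0.692, 0.0, 0.0]
contact_force: [0.5, 0.7, -1.6]
width: 0.178
grip_force: 59.2
```

```bash
python3 -c "
from plan import *
plan(.5302,-.0438,.2,87.7); inhand()"
```

```text
t 31.02 tcp [ 0.5177 -0.3255  0.2019] yaw 87.65 F [ 0.5  0.7 -1.6] w 0.178
shift [0.705  0.0022 0.005 ] turn [ 0.0007 -0.0002 -0.0006] rows 5
in hand [[-16.4, -8.4, -37.4], [5.2, 0.2, -24.9], [16.5, 8.3, -1.6]]
```

Request:
move_arm(offset=[[0.0882,0.0002,0],[0.0882,0.0002,0],[0.0882,0.0002,0],[0.0882,0.0002,0],[0.0882,0.0002,0],[0.0882,0.0002,0],[0.0882,0.0002,0],[0.0882,0.0002,0]], angular=[[0,0,0],[0,0,0],[0,0,0],[0,0,0],[0,0,0],[0,0,0],[0,0,0],[0,0,0]], gripper=[0,0,0,0,0,0,0,0])

```text
time_s: 32.08
tcp_pos: [0.5295, -0.0427, 0.2006]
tool_rot: [0.721, 0.692, -0.0, -0.001]
contact_force: [0.3, 0.1, -0.0]
width: 0.175
grip_force: 59.2
```

Request:
move_arm(offset=[[0,0,0.05],[0,0,0.08],[0,0,0.06],[0,0,0],[0,0,0]], angular=[[0,0,0],[0,0,0],[0,0,0],[0,0,0],[0,0,0]], gripper=[0,0,0,0,0])

```text
time_s: 32.7
tcp_pos: [0.531, -0.0435, 0.1263]
tool_rot: [0.721, 0.693, 0.001, 0.0]
contact_force: [0.2, 1.0, -0.2]
width: 0.174
grip_force: 59.2
```

```bash
python3 plan.py .5302 -.0438 .068 87.7
```

```text
t 32.7 tcp [ 0.531  -0.0435  0.1263] yaw 87.66 F [ 0.2  1.  -0.2] w 0.174
shift [-0.0009 -0.0022  0.1458] turn [ 0.0012 -0.0004 -0.0004] rows 1
```

Request:
move_arm(offset=[[-0.0005,-0.0018,0.02],[0,0,0.02],[0,0,0.02],[0,0,0]], angular=[[0,0,0],[0,0,0],[0,0,0],[0,0,0]], gripper=[0,0,0,0])

```text
time_s: 33.2
tcp_pos: [0.5296, -0.0439, 0.1014]
tool_rot: [0.721, 0.692, 0.0, 0.0]
contact_force: [-0.2, 0.4, -0.2]
width: 0.179
grip_force: 59.2
```

```bash
python3 plan.py .5302 -.0438 .068 87.7
```

```text
t 33.2 tcp [ 0.5296 -0.0439  0.1014] yaw 87.65 F [-0.2  0.4 -0.2] w 0.179
shift [0.0003 0.0014 0.0836] turn [ 0.0004 -0.0002 -0.0005] rows 1
```

Request:
move_arm(offset=[[0,0,0.025],[0,0,0.025],[0,0,0.022],[0,0,0.008],[0,0,0.004],[0,0,0.003],[0,0,0.003],[0,0,0]], angular=[[0,0,0],[0,0,0],[0,0,0],[0,0,0],[0,0,0],[0,0,0],[0,0,0],[0,0,0]], gripper=[0,0,0,0,0,0,0,0])

```text
time_s: 34.2
tcp_pos: [0.5302, -0.0437, 0.0684]
tool_rot: [0.721, 0.692, 0.0, 0.001]
contact_force: [-5.9, -0.4, 15.3]
width: 0.178
grip_force: 61.6
```

Request:
move_arm(offset=[[0,0,0],[0,0,0],[0,0,0],[0,0,-0.06],[0,0,-0.12],[0,0,-0.12],[0,0,-0.05],[0,0,0]], angular=[[0,0,0],[0,0,0],[0,0,0],[0,0,0],[0,0,0],[0,0,0],[0,0,0],[0,0,0]], gripper=[0.45,0.45,0.45,0.45,0.45,0.45,0.45,0.45])

```text
time_s: 35.2
tcp_pos: [0.5309, -0.0439, 0.2076]
tool_rot: [0.722, 0.692, 0.002, 0.002]
contact_force: [-0.3, -0.2, -1.2]
width: 0.447
grip_force: 0.0
```

Run:
```python
from h import *
from plan import plan
im,P,c,s=cap("wrist")
print("b",box(P,near(P,.5302,-.0438,.033),.08,.107))
plan(.4471,-.2464,.2,87.7)
```

```text
b (array([530.8, -43.8]), array([33.2, 15.2]), 87.6, 93.3, 625)
t 35.25 tcp [ 0.5299 -0.044   0.206 ] yaw 87.64 F [ 0.4  0.1 -0.7] w 0.447
shift [-0.5141 -0.1859  0.0147] turn [ 0.0016  0.     -0.0007] rows 4
```

gauge_b is home. Last is gauge_a at (447.1,-246.4).

Request:
move_arm(offset=[[-0.0857,-0.031,0],[-0.0857,-0.031,0],[-0.0857,-0.031,0],[-0.0857,-0.031,0],[-0.0857,-0.031,0],[-0.0857,-0.031,0],[0,0,0],[0,0,0]], angular=[[0,0,0],[0,0,0],[0,0,0],[0,0,0],[0,0,0],[0,0,0],[0,0,0],[0,0,0]], gripper=[0.45,1,1,1,1,1,1,1])

```text
time_s: 36.25
tcp_pos: [0.4468, -0.2453, 0.2048]
tool_rot: [0.721, 0.693, 0.001, -0.001]
contact_force: [-0.5, -0.4, 0.5]
width: 0.995
grip_force: 0.0
```

Request:
move_arm(offset=[[0,0,0.08],[0,0,0.1],[0,0,0.08],[0,0,0.06],[0,0,0],[0,0,0]], angular=[[0,0,0],[0,0,0],[0,0,0],[0,0,0],[0,0,0],[0,0,0]], gripper=[1,1,1,1,1,1])

```text
time_s: 37.0
tcp_pos: [0.4484, -0.2455, 0.0787]
tool_rot: [0.721, 0.693, 0.001, 0.001]
contact_force: [-0.4, 0.1, -0.2]
width: 1.002
grip_force: 0.0
```

```bash
python3 plan.py .4471 -.2464 .058 87.7
```

```text
t 37.0 tcp [ 0.4484 -0.2455  0.0787] yaw 87.75 F [-0.4  0.1 -0.2] w 1.002
shift [-0.0023 -0.0034  0.0516] turn [ 0.0021 -0.0001  0.0005] rows 1
```

Request:
move_arm(offset=[[-0.001,-0.0025,0.03],[0,0,0.021],[0,0,0],[0,0,0],[0,0,0],[0,0,0],[0,0,0],[0,0,0]], angular=[[0,0,0],[0,0,0],[0,0,0],[0,0,0],[0,0,0],[0,0,0],[0,0,0],[0,0,0]], gripper=[1,1,1,0,0,0,0,0])

```text
time_s: 38.0
tcp_pos: [0.4467, -0.2468, 0.0579]
tool_rot: [0.721, 0.692, 0.001, 0.001]
contact_force: [-0.5, 0.5, 3.7]
width: 0.174
grip_force: 58.9
```

Request:
move_arm(offset=[[0,0,0],[0,0,0],[0,0,-0.04],[0,0,-0.08],[0,0,-0.12],[0,0,-0.12],[0,0,0],[0,0,0]], angular=[[0,0,0],[0,0,0],[0,0,0],[0,0,0],[0,0,0],[0,0,0],[0,0,0],[0,0,0]], gripper=[0,0,0,0,0,0,0,0])

```text
time_s: 39.0
tcp_pos: [0.4455, -0.2465, 0.2014]
tool_rot: [0.721, 0.692, 0.001, 0.0]
contact_force: [0.2, 0.2, -2.0]
width: 0.178
grip_force: 58.6
```

```bash
python3 -c "
from plan import *
plan(.6045,-.0468,.2,87.7); inhand()"
```

```text
t 39.0 tcp [ 0.4455 -0.2465  0.2014] yaw 87.65 F [ 0.2  0.2 -2. ] w 0.178
shift [0.5152 0.3767 0.0041] turn [ 0.0008 -0.0001 -0.0006] rows 5
in hand [[-10.7, -8.3, -37.4], [6.0, -0.2, -25.4], [12.4, 8.3, -1.6]]
```

Request:
move_arm(offset=[[0.0642,0.0471,0],[0.0642,0.0471,0],[0.0642,0.0471,0],[0.0642,0.0471,0],[0.0642,0.0471,0],[0.0642,0.0471,0],[0.0642,0.0471,0],[0.0642,0.0471,0]], angular=[[0,0,0],[0,0,0],[0,0,0],[0,0,0],[0,0,0],[0,0,0],[0,0,0],[0,0,0]], gripper=[0,0,0,0,0,0,0,0])

```text
time_s: 40.05
tcp_pos: [0.6047, -0.0468, 0.1999]
tool_rot: [0.721, 0.693, -0.0, -0.001]
contact_force: [1.2, -0.3, -1.0]
width: 0.172
grip_force: 58.6
```

Request:
move_arm(offset=[[0,0,0.05],[0,0,0.08],[0,0,0.06],[0,0,0],[0,0,0]], angular=[[0,0,0],[0,0,0],[0,0,0],[0,0,0],[0,0,0]], gripper=[0,0,0,0,0])

```text
time_s: 40.67
tcp_pos: [0.6052, -0.048, 0.1259]
tool_rot: [0.722, 0.692, 0.001, 0.001]
contact_force: [-0.2, -0.7, 0.3]
width: 0.177
grip_force: 58.6
```

```bash
python3 plan.py .6045 -.0473 .068 87.7
```

```text
t 40.67 tcp [ 0.6052 -0.048   0.1259] yaw 87.63 F [-0.2 -0.7  0.3] w 0.177
shift [ 0.0016 -0.002   0.1446] turn [ 0.0011 -0.0002 -0.0008] rows 1
```

Request:
move_arm(offset=[[0.001,-0.001,0.02],[0,0,0.02],[0,0,0.02],[0,0,0]], angular=[[0,0,0],[0,0,0],[0,0,0],[0,0,0]], gripper=[0,0,0,0])

```text
time_s: 41.18
tcp_pos: [0.6044, -0.0472, 0.1011]
tool_rot: [0.721, 0.692, 0.0, 0.0]
contact_force: [0.0, 0.6, -0.7]
width: 0.172
grip_force: 58.6
```

```bash
python3 plan.py .6045 -.0473 .068 87.7
```

```text
t 41.17 tcp [ 0.6044 -0.0472  0.1011] yaw 87.66 F [ 0.   0.6 -0.7] w 0.172
shift [-0.0002  0.0002  0.0827] turn [ 0.0003 -0.0001 -0.0005] rows 1
```

Request:
move_arm(offset=[[0,0,0.025],[0,0,0.025],[0,0,0.022],[0,0,0.008],[0,0,0.004],[0,0,0.003],[0,0,0.002],[0,0,0]], angular=[[0,0,0],[0,0,0],[0,0,0],[0,0,0],[0,0,0],[0,0,0],[0,0,0],[0,0,0]], gripper=[0,0,0,0,0,0,0,0])

```text
time_s: 42.18
tcp_pos: [0.6052, -0.0471, 0.0679]
tool_rot: [0.721, 0.692, 0.001, 0.001]
contact_force: [-3.1, 0.1, 8.3]
width: 0.174
grip_force: 59.8
```

Request:
move_arm(offset=[[0,0,0],[0,0,0],[0,0,0],[0,0,-0.06],[0,0,-0.12],[0,0,-0.14],[0,0,-0.14],[0,0,0]], angular=[[0,0,0],[0,0,0],[0,0,0],[0,0,0],[0,0,0],[0,0,0],[0,0,0],[0,0,0]], gripper=[0.45,0.45,0.45,0.45,0.45,0.45,0.45,0.45])

```text
time_s: 43.18
tcp_pos: [0.6075, -0.0465, 0.2557]
tool_rot: [0.721, 0.692, 0.004, 0.004]
contact_force: [-0.2, 0.6, -0.9]
width: 0.45
grip_force: 0.0
```

Run:
```python
from h import *
from plan import plan
im,P,c,s=cap("wrist"); save("w5.png",im)
for n,x,y in [("a",.6045,-.047),("b",.5302,-.0438),("c",.6076,.03),("d",.5333,.0328)]: print(n,box(P,near(P,x,y,.033),.08,.1))
print("rim",box(P,near(P,.57,-.007,.11),.1,.115))
im,P,c,s=cap("top"); np.savez("top3.npz",im=im,P=P)
h=cv2.cvtColor(im,cv2.COLOR_RGB2HSV)[...,1]
print("handle",box(P,near(P,.5,.29,.12),.035,.07),"cover",box(P,near(P,.5,.29,.16)&(h<60),.011,.022))
plan(.501,.2935,.25,97.8)
```

```text
a (array([606.4, -46.7]), array([23.9, 15.6]), 87.6, 93.3, 340)
b (array([531.3, -44.1]), array([33.7, 16.2]), 87.9, 93.2, 531)
c (array([608.2,  30.2]), array([44.1, 15.5]), 87.7, 93.4, 710)
d (array([534.9,  32. ]), array([53.6, 16.8]), 88.0, 93.3, 997)
rim (array([568.9,  -7.3]), array([180.4, 180.2]), 87.8, 107.0, 4687)
handle (array([489.1, 237.8]), array([58.9, 15.8]), -81.8, 48.6, 123) cover (array([531.2, 281.2]), array([284.5, 265.3]), 7.6, 15.2, 3723)
t 43.27 tcp [ 0.6046 -0.0473  0.2506] yaw 87.64 F [ 0.4 -0.3 -0.9] w 0.453
shift [ 8.406e-01 -2.939e-01  4.000e-04] turn [ 0.0017  0.0003 -0.1129] rows 6
```

View pics/w5.png

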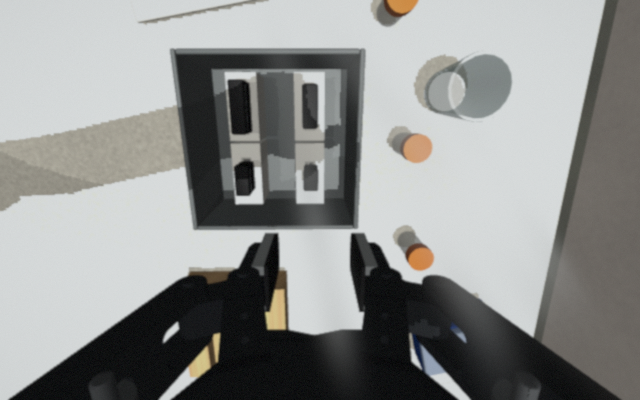

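All four gauges are home: in the picture d (239,107), c (311,106), b (244,178) and a (310,178), tops at 93.3 mm. The cover has been knocked from (501,293) to about (490,240) with no change of yaw. I'll go there and measure it with the wrist camera.

```bash
python3 plan.py .4905 .240 .25 98
```

```text
t 43.27 tcp [ 0.6046 -0.0473  0.2506] yaw 87.64 F [ 0.4 -0.3 -0.9] w 0.453
shift [ 7.059e-01 -3.146e-01  3.000e-04] turn [ 0.0017  0.0003 -0.1151] rows 5
```

Request:
move_arm(offset=[[0.1008,-0.045,0],[0.1008,-0.045,0],[0.1008,-0.045,0],[0.1008,-0.045,0],[0.1008,-0.045,0],[0.1008,-0.045,0],[0.1008,-0.045,0],[0,0,0]], angular=[[0,0,0],[0,0,0],[0,0,0],[0,0,0],[0,0,0],[0,0,0],[0,0,0],[0.0017,0,-0.115]], gripper=[1,1,1,1,1,1,1,1])

```text
time_s: 44.28
tcp_pos: [0.4871, 0.2438, 0.2488]
tool_rot: [0.651, 0.759, -0.001, -0.002]
contact_force: [-0.1, -0.8, -0.6]
width: 0.998
grip_force: 0.0
```

Request:
move_arm(offset=[[0,0,0],[0,0,0]], angular=[[0,0,0],[0,0,0]], gripper=[1,1])

```text
time_s: 44.52
tcp_pos: [0.4904, 0.2388, 0.249]
tool_rot: [0.658, 0.753, -0.001, -0.001]
contact_force: [0.4, -0.9, 1.1]
width: 0.997
grip_force: 0.0
```

Run:
```python
from h import *
from plan import plan
im,P,c,s=cap("wrist"); save("w6.png",im); np.savez("w6.npz",im=im,P=P)
h=cv2.cvtColor(im,cv2.COLOR_RGB2HSV)[...,1]
b=box(P,near(P,.4905,.24,.06),.035,.06); print("handle",b,"cover",box(P,near(P,.4905,.24,.11)&(h<60),.009,.022))
plan(b[0][0]/1e3,b[0][1]/1e3,.024,b[2]+180)
```

```text
handle (array([491.1, 241.3]), array([58.5, 15. ]), -82.2, 48.3, 627) cover (array([491.2, 240.6]), array([190.2, 190. ]), 7.3, 14.5, 19472)
t 44.58 tcp [0.4905 0.2389 0.2493] yaw 97.79 F [-0.4  0.3 -0.5] w 0.998
shift [0.0061 0.0034 0.5632] turn [-0.0012  0.0003 -0.0001] rows 4
```

View pics/w6.png

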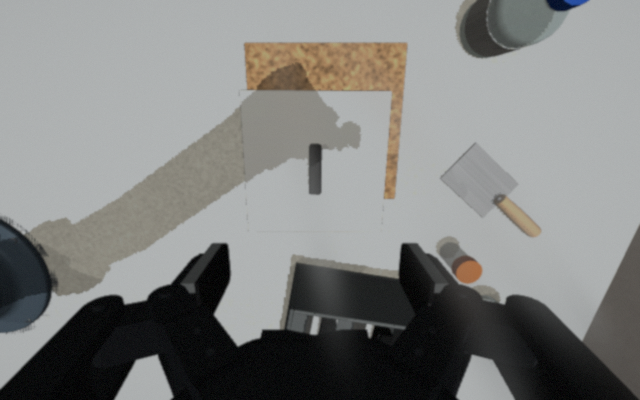

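The cover is still flat (14.5 mm), shifted partly off the mat, with its handle at (315,168). I'll grasp it.

Request:
move_arm(offset=[[0.006,0.0034,0.1],[0,0,0.12],[0,0,0.12],[0,0,0.1],[0,0,0.08],[0,0,0.035],[0,0,0],[0,0,0]], angular=[[0,0,0],[0,0,0],[0,0,0],[0,0,0],[0,0,0],[0,0,0],[0,0,0],[0,0,0]], gripper=[1,1,1,1,1,1,1,1])

```text
time_s: 45.58
tcp_pos: [0.4922, 0.243, 0.0294]
tool_rot: [0.656, 0.755, 0.001, 0.0]
contact_force: [-0.7, -0.5, 1.0]
width: 1.005
grip_force: 0.0
```

```bash
python3 plan.py .491 .241 .024 97.7
```

```text
t 45.58 tcp [0.4922 0.243  0.0294] yaw 97.97 F [-0.7 -0.5  1. ] w 1.005
shift [-0.0047 -0.0037  0.0135] turn [ 0.0011 -0.0005  0.003 ] rows 1
```

Request:
move_arm(offset=[[-0.003,-0.003,0.012],[0,0,0],[0,0,0],[0,0,0],[0,0,0],[0,0,0],[0,0,0],[0,0,0]], angular=[[0,0,0.003],[0,0,0],[0,0,0],[0,0,0],[0,0,0],[0,0,0],[0,0,0],[0,0,0]], gripper=[1,1,0,0,0,0,0,0], grip_force=80)

```text
time_s: 46.58
tcp_pos: [0.4903, 0.2414, 0.0236]
tool_rot: [0.658, 0.753, -0.0, -0.0]
contact_force: [-0.7, -0.5, 2.9]
width: 0.169
grip_force: 79.5
```

Request:
move_arm(offset=[[0,0,-0.04],[0,0,-0.1],[0,0,-0.12],[0,0,-0.12],[0,0,-0.12],[0,0,0],[0,0,0],[0,0,0]], angular=[[0,0,0],[0,0,0],[0,0,0],[0,0,0],[0,0,0],[0,0,0],[0,0,0.055],[0,0,0.055]], gripper=[0,0,0,0,0,0,0,0])

```text
time_s: 47.58
tcp_pos: [0.4893, 0.2403, 0.2221]
tool_rot: [0.721, 0.693, -0.002, -0.001]
contact_force: [0.2, -0.6, -2.8]
width: 0.175
grip_force: 78.7
```

Run:
```python
from h import *
from plan import *
im,P,c,s=cap("wrist")
M=R.from_quat(s["tool_rot"]).as_matrix(); Q=(P-np.array(s["tcp_pos"]))@M
h=cv2.cvtColor(im,cv2.COLOR_RGB2HSV)[...,1]
m=(abs(Q[...,0])<.12)&(abs(Q[...,1])<.12)
print("plate in tool",box(Q,m,.003,.016)); inhand()
plan(.569,-.0073,.22,87.7)
```

```text
plate in tool (array([4.6, 0.6]), array([190.5, 179.3]), -89.8, 9.0, 71324)
in hand [[-28.2, -8.4, -41.2], [6.3, 0.2, -24.8], [29.2, 8.3, -2.6]]
t 47.67 tcp [0.4894 0.2405 0.2222] yaw 87.85 F [-0.8  0.  -1.3] w 0.17
shift [-0.6115  0.2222  0.0058] turn [-0.0017  0.001   0.0016] rows 5
```

Request:
move_arm(offset=[[-0.0764,0.0278,0],[-0.0764,0.0278,0],[-0.0764,0.0278,0],[-0.0764,0.0278,0],[-0.0764,0.0278,0],[-0.0764,0.0278,0],[-0.0764,0.0278,0],[-0.0764,0.0278,0]], angular=[[0,0,0],[0,0,0],[0,0,0],[0,0,0],[0,0,0],[0,0,0],[0,0,0],[-0.0017,0.001,0.0016]], gripper=[0,0,0,0,0,0,0,0])

```text
time_s: 48.68
tcp_pos: [0.5695, -0.0075, 0.2223]
tool_rot: [0.721, 0.693, 0.001, -0.0]
contact_force: [0.7, 0.1, -2.1]
width: 0.168
grip_force: 78.7
```

Request:
move_arm(offset=[[0,0,0],[0,0,0.05],[0,0,0.07],[0,0,0.06],[0,0,0.02],[0,0,0],[0,0,0]], angular=[[0,0,0],[0,0,0],[0,0,0],[0,0,0],[0,0,0],[0,0,0],[0,0,0]], gripper=[0,0,0,0,0,0,0])

```text
time_s: 49.55
tcp_pos: [0.5708, -0.0059, 0.1443]
tool_rot: [0.721, 0.693, 0.002, 0.001]
contact_force: [-0.2, -0.1, -2.5]
width: 0.172
grip_force: 78.6
```

```bash
python3 plan.py .569 -.0073 .123 87.7
```

```text
t 49.55 tcp [ 0.5708 -0.0059  0.1443] yaw 87.72 F [-0.2 -0.1 -2.5] w 0.172
shift [-0.0037 -0.0046  0.0533] turn [ 0.0025 -0.0011  0.0003] rows 1
```

Request:
move_arm(offset=[[-0.0035,-0.004,0],[0,0,0.015],[0,0,0.015],[0,0,0.015],[0,0,0.006],[0,0,0],[0,0,0]], angular=[[0.0025,-0.0011,0],[0,0,0],[0,0,0],[0,0,0],[0,0,0],[0,0,0],[0,0,0]], gripper=[0,0,0,0,0,0,0])

```text
time_s: 50.42
tcp_pos: [0.5686, -0.0076, 0.1229]
tool_rot: [0.721, 0.693, -0.001, -0.001]
contact_force: [0.5, -0.0, -2.7]
width: 0.173
grip_force: 78.7
```

```bash
python3 plan.py .569 -.0073 .123 87.7
```

```text
t 50.42 tcp [ 0.5686 -0.0076  0.1229] yaw 87.7 F [ 0.5 -0.  -2.7] w 0.173
shift [ 0.0008  0.001  -0.0003] turn [-0.0009  0.     -0.    ] rows 1
```

Request:
move_arm(offset=[[0,0,0.003],[0,0,0.002],[0,0,0],[0,0,0],[0,0,0],[0,0,0],[0,0,0],[0,0,0]], angular=[[0,0,0],[0,0,0],[0,0,0],[0,0,0],[0,0,0],[0,0,0],[0,0,0],[0,0,0]], gripper=[0,0,0,1,1,1,1,1])

```text
time_s: 51.42
tcp_pos: [0.5685, -0.0076, 0.1208]
tool_rot: [0.721, 0.693, -0.001, -0.001]
contact_force: [-0.4, 0.2, 0.2]
width: 1.002
grip_force: 0.0
```

Request:
move_arm(offset=[[0,0,-0.03],[0,0,-0.08],[0,0,-0.12],[0,0,-0.12],[0,0,0],[0,0,0]], angular=[[0,0,0],[0,0,0],[0,0,0],[0,0,0],[0,0,0],[0,0,0]], gripper=[1,1,1,1,1,1])

```text
time_s: 52.18
tcp_pos: [0.5684, -0.0078, 0.2611]
tool_rot: [0.721, 0.693, -0.001, -0.0]
contact_force: [-0.5, -0.2, -0.6]
width: 1.0
grip_force: 0.0
```

Run:
```python
from h import *
from plan import *
im,P,c,s=cap("wrist"); save("w7.png",im)
m=near(P,.569,-.007,.1); print("plate",box(P,m,.1,.125),"handle",box(P,near(P,.569,-.007,.06),.135,.16))
q=P[m&(P[...,2]>.1)&(P[...,2]<.125)]; A=np.c_[q[:,:2],np.ones(len(q))]
print("slopes (mm per 190)",(np.linalg.lstsq(A,q[:,2],rcond=None)[0][:2]*190).round(2), s["time_s"])
```

```text
plate (array([569.3,  -8.4]), array([190.5, 190. ]), -2.5, 113.5, 31216) handle (array([569.2,  -7.9]), array([59.3, 15.4]), 88.0, 147.2, 1064)
slopes (mm per 190) [0.1  0.07] 52.175
```

View pics/w7.png

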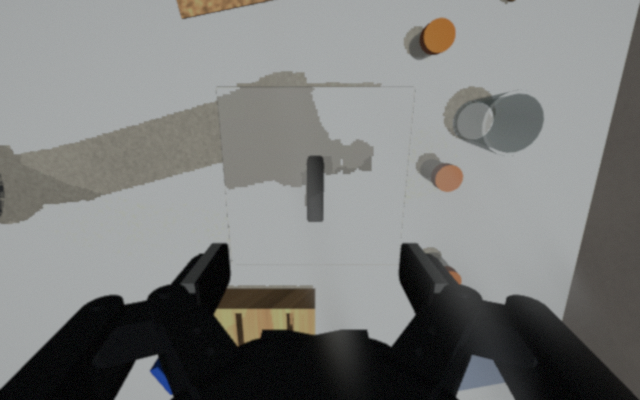

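The cover sits level on the rim: plate top at 113.5 mm, the same reading as at the start, with a slope of 0.1 mm or less. The handle is at (315,188) and the stand is empty, so I'm handing in.

```bash
python3 -c "
from cell import r
print(r.close_job())"
```

```text
the job is handed in; nothing more can be done
None
```

The job is handed in at about 52 s: all four gauges are fully home in their own gaps, and the cover, which was knocked about 5 cm while on the mat, is back in the mouth and level on the rim.

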